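# Seat the proud driver and lock the stand

### The job

One of the six hand drivers in the white stand is not fully seated: bare shaft shows between its collar and the block. Without lifting it, press it gently straight down with closed fingertips until it is fully home, then push the steel lock tab on the stand's front edge with the fingertips all the way over to its black end stop. Do not touch the other five drivers, and leave the cups, cartons and pen where they are.

Things in the scene. Friction and masses are not known exactly. Their poses are not given: they have to be found in the camera images.
- stand: White block fixed to the table, 160 (its x) x 200 (its y) x 40 mm tall, with six driver seats in two rows of three, at its x = -10 and +50 mm, y = -60, 0 and +60 mm. Origin at the centre of its underside, on the table; x points to the back row, z up; its front (-x) faces the robot, turned by up to 0.3 rad. The lock slides along the front edge at its x = -60 mm, on top of the block. The black end stop (26 x 10 x 10 mm) is centred at its y = +34 mm there.
- proud (a joint): How far the unseated driver stands above its seat, in m: 0 is fully home, it starts at 0.014 to 0.022, and could be pulled up to 0.036. It slides vertically with about 3 N of friction, stays where it is left and meets a hard stop at 0.
- proud_top (a point): Centre of the flat top of the unseated driver's head. It is a short one like four others: steel head 18 mm in diameter and 22 mm tall over a 23 mm collar, on an 8 mm shaft; its top is 62 mm above the table once fully home, 76 to 84 mm at the start. It may stand in any of the six seats. Press here, straight down; neighbours stand 60 mm away or more.
- lock (a joint): Travel of the lock tab along the stand's +y axis (to the robot's left), in m: starts at 0 to 0.010, fully over at 0.050, where it meets a hard stop beside the black end stop. About 1.5 N of friction; it stays where it is left.
- lock_tab (a point): Centre of the top of the steel lock tab: a block 24 mm (stand's x) x 14 mm (stand's y) x 20 mm tall, standing on top of the stand's block, its top 60 mm above the table. Push its right-hand (-y) face towards the stand's +y. The nearest drivers stand 50 mm behind it.
- short1: A seated short driver of the stand: vertical steel cylinder, head 18 mm in diameter and 22 mm tall over a 23 mm collar, top flat at 62 mm above the table. Origin on its axis under the collar, at the block's top face (40 mm above the table). To be left untouched.
- short2: A seated short driver of the stand: vertical steel cylinder, head 18 mm in diameter and 22 mm tall over a 23 mm collar, top flat at 62 mm above the table. Origin on its axis under the collar, at the block's top face (40 mm above the table). To be left untouched.
- short3: A seated short driver of the stand: vertical steel cylinder, head 18 mm in diameter and 22 mm tall over a 23 mm collar, top flat at 62 mm above the table. Origin on its axis under the collar, at the block's top face (40 mm above the table). To be left untouched.
- short4: A seated short driver of the stand: vertical steel cylinder, head 18 mm in diameter and 22 mm tall over a 23 mm collar, top flat at 62 mm above the table. Origin on its axis under the collar, at the block's top face (40 mm above the table). To be left untouched.
- long: The seated long driver: the same but with a 40 mm tall head, top at 80 mm above the table although fully seated. Origin on its axis under the collar, at the block's top face. To be left untouched.
- paper_cup: Brown cup, 80 mm across the rim, 95 mm tall, to the left of the work. Origin under its centre.
- steel_cup1: Small steel cup, 36 mm across, 34 mm tall, beside the stand's left side. Origin under its centre.
- steel_cup2: Small steel cup, 36 mm across, 34 mm tall, beside the stand's right side. Origin under its centre.
- carton1: Small white carton 30 x 45 x 22 mm, beside the stand's right side. Origin under its centre.
- carton2: Small white carton 30 x 45 x 22 mm, beside the stand's left side. Origin under its centre.
- pen: Marker pen lying on the table to the right, 135 mm long, 13 mm thick. Origin under its middle; its x runs along it to the cap.

How it is judged (in metres and radians):
On the way, in this order (a step that is already met when the one before it is completed fails the run):
1. the unseated driver is pressed fully home while the lock is still open (value of joint proud below 0.002 m and value of joint lock below 0.025 m), for 0.2 s.
2. the lock tab is pushed over to its end stop (value of joint lock above 0.046 m), for 0.2 s.
At the end, for the whole second after the job is handed in: The unseated driver is within 2 mm of fully home, the lock tab within 4 mm of its end of travel, and the other five drivers are still seated (value of joint proud below 0.002 m and value of joint lock above 0.046 m and height (world z) of each of short1, short2, short3, short4, long below 0.042 m); the robot touches nothing.
It fails at once if the unseated driver is pulled up (value of joint proud above 0.027 m).
It fails at once if the driver is pressed hard (over 40 N) (contact force between the fingers and proud above 40 N).
It fails at once if the lock is pushed over before the driver is home (value of joint lock above 0.03 m and value of joint proud above 0.004 m).
It fails at once if another driver is touched (contact force between any of the fingers, the arm and short1 above 0.5 N or contact force between any of the fingers, the arm and short2 above 0.5 N or contact force between any of the fingers, the arm and short3 above 0.5 N or contact force between any of the fingers, the arm and short4 above 0.5 N or contact force between any of the fingers, the arm and long above 0.5 N).
It fails at once if a cup, carton or the pen is moved more than 15 mm or tipped (distance of any of paper_cup, steel_cup1, steel_cup2, carton1, carton2, pen from where it was at the start of the episode above 0.015 m or angle between any of paper_cup, steel_cup1, steel_cup2, carton1, carton2, pen's own z axis and vertical above 0.4 rad).
It also fails if it takes over 48 s, if anything falls off the work surface, if the arm or the gripper's body presses on something with over 40 N, if the wrist force passes 120 N, or if a joint passes its speed limit or range.

### The arm

A 6-joint arm with a two-finger parallel gripper is mounted at the origin on the work surface. World frame = base frame: x ahead of the robot, y to its left, z up, the work surface at z = 0. Lengths are in mm, angles in degrees, forces in N, time in s.
With the tool pointing down it reaches from about 300 to 750 mm from the base axis. Payload 8.5 kg.
Tool frame: the origin (TCP) lies midway between the tips of the shut fingers; the grasp point (between the pads) lies behind it (env.grip_depth is the z of the grasp point in the tool frame, in mm); z points along the fingers, y is the direction in which the jaws open and shut (so a half turn about z gives the same grasp; the last joint's range is limited). The gripper opens to 85 mm and grips with 20 to 120 N. Pads are 22 mm wide; open, the fingers measure 114 mm over their backs; the gripper's body (76 mm by 85 mm) begins 54 mm behind the grasp point. The pads swing forward as they close: fully open they stand 13 mm farther back than shut.
Start: joints at [-78.57, 21.807, 74.336, -0, 83.858, -12.336], TCP at [221.646, -503.342, 231.322] pointing down, gripper open.
Joint ranges: [-178.18, 178.18], [-50.72, 133.34], [12.68, 142.11], [-81.47, 261.47], [9.98, 163.14], [-165.26, 165.26]. Speed limits (degrees/s): [136.94, 136.94, 180, 180, 180, 180].

### API

Orientations are given as a 3x3 rotation matrix whose columns are the frame's x, y, z axes.
In Python, from station import env, jaws, kinematics, viewer gives the robot as it stands. The module is installed in compiled form; this text tells all that it offers. Calls block until the motion is done:
- env.move_ptp(position, orientation): joint-space move of the TCP to a pose.
- env.move_linear(position, frame=None, v=150, guard=None): straight line of the TCP; frame=None keeps the orientation; v is the mean speed in mm/s. With guard (N) it stops when the force on the tool has changed by that much, and returns True; else False.
- env.move_joints(angles): joint-space move.
- jaws.release() and jaws.close(strength=None): open the fingers fully, or close them until they stop; strength is the grip in N (None keeps the last).
- env.hold(seconds).
- kinematics.solve_ik(position, orientation): joint angles nearest the present ones, or None.
- env.sense(): the state.
- viewer.capture(name): name is "scene" or "top"; returns a dict with "color" (384x512x3 uint8, blue, green, red), "intrinsics" (3x3 intrinsics, pixels), "k1" (the pictures are not rectified: a ray, as slopes to the right and down, at radius r is drawn at 1 + k1 r^2 times it, then the intrinsics apply), "T" (4x4, takes a point from camera to world coordinates). Camera axes: x right, y down, z forward; pixel columns grow to the right and rows downward; lengths in mm; the calibration is good to about 2 mm. A picture is of the moment at which its call begins. There is no depth.
A pose or a line that the arm cannot do raises env.IKError and nothing moves.
- env.finish_job(): hands the job in, once; it reports no verdict.
The state is a dict: "time_s": time; "joints": joint angles; "joint_vel": joint speeds; "joint_efforts": joint torques, N m; "eef_pos": TCP position; "ee_rot": TCP orientation; "force": force on the tool from outside, world axes, zero at the start; "ft_torque": the same for the moment, N m; "finger_gap": finger opening in mm.
Only numpy, scipy, OpenCV 4.12 (cv2) and the standard library are available. Lean on these libraries where they do the work, as an engineer would, in place of code of your own. Each camera call takes 0.05 s, during which the arm holds its last target.

## Working session

There is one attempt and no reset: what is moved stays moved. The work goes in short steps, each a Python script; the robot and the scene stay as the last script left them, time stands still between calls to the robot, and variables do not carry over. Pictures are saved under pics/ and viewed, and the job is handed in when it is done.

```bash
mkdir -p pics; python3 - <<'E'
from station import env, jaws, kinematics, viewer
import cv2
for n in("scene","top"):
    c=viewer.capture(n); cv2.imwrite(f"pics/{n}0.png",c["color"]); print(c["intrinsics"],c["k1"],c["T"])
    import pickle; pickle.dump(c,open(f"{n}0.pkl","wb"))
s=env.sense();print(s["time_s"],s["force"],s["finger_gap"],env.grip_depth)
E
```

```text
[[358.14624069   0.         254.33698621]
 [  0.         358.14624069 191.38048668]
 [  0.           0.           1.        ]] 0.021066853167124398 [[ 7.60250263e-01  5.38895270e-01 -3.62782892e-01  8.49648674e+02]
 [ 6.49535228e-01 -6.21012648e-01  4.38688133e-01 -4.73332894e+02]
 [ 1.11141955e-02 -5.69153037e-01 -8.22156491e-01  9.58080543e+02]
 [ 0.00000000e+00  0.00000000e+00  0.00000000e+00  1.00000000e+00]]
[[470.1313999    0.         255.01552778]
 [  0.         470.1313999  189.83603636]
 [  0.           0.           1.        ]] -0.0937637930879755 [[ 6.30214132e-03 -9.90098824e-01  1.40230531e-01  2.86350996e+02]
 [-9.99927096e-01 -7.68393508e-03 -9.31447103e-03  1.61578661e+01]
 [ 1.02997691e-02 -1.40161606e-01 -9.90075067e-01  1.27296532e+03]
 [ 0.00000000e+00  0.00000000e+00  0.00000000e+00  1.00000000e+00]]
0.1 [-0.76548064 -0.06348764  0.82847538] 85.65848765673606 -18.700000000000003
```

View pics/scene0.png

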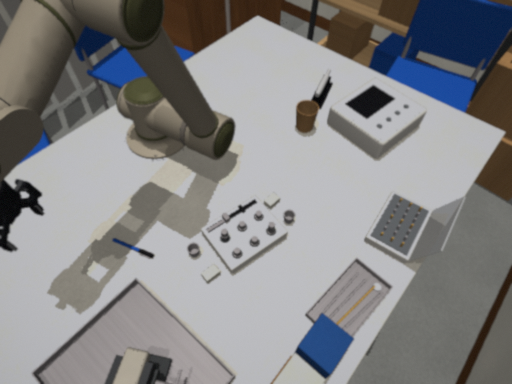

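View pics/top0.png

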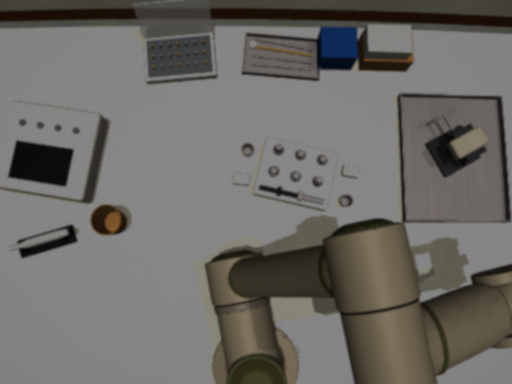

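Both pictures show the white stand with its six drivers: around (245,235) in scene and (297,172) in top. I'll enlarge both.

```bash
python3 - <<'E'
import cv2
a=cv2.imread("pics/scene0.png")[180:285,180:310]; cv2.imwrite("pics/s0c.png",cv2.resize(a,None,fx=6,fy=5.7,interpolation=cv2.INTER_CUBIC)[:, :] if 0 else cv2.resize(a,None,fx=5.7,fy=5.7,interpolation=cv2.INTER_CUBIC))
a=cv2.imread("pics/top0.png")[125:220,225:360]; cv2.imwrite("pics/t0c.png",cv2.resize(a,None,fx=5.9,fy=5.9,interpolation=cv2.INTER_CUBIC))
E
```

```text
(no output)
```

View pics/s0c.png

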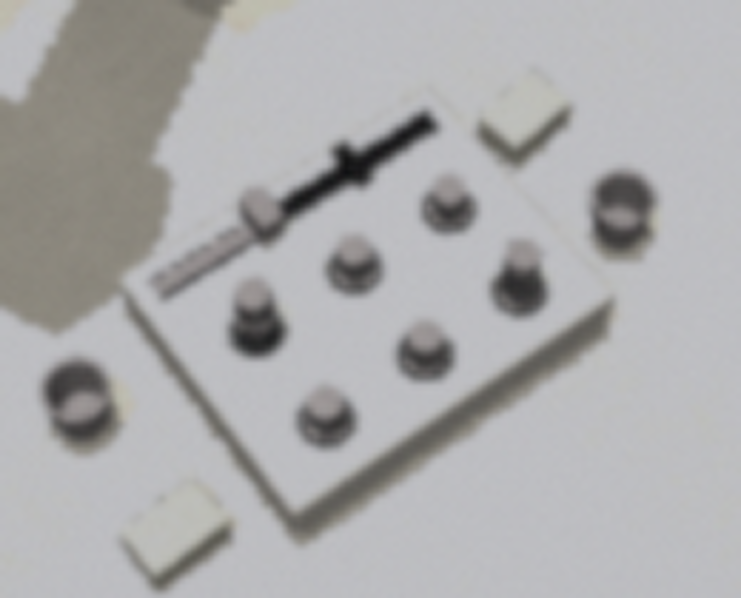

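View pics/t0c.png

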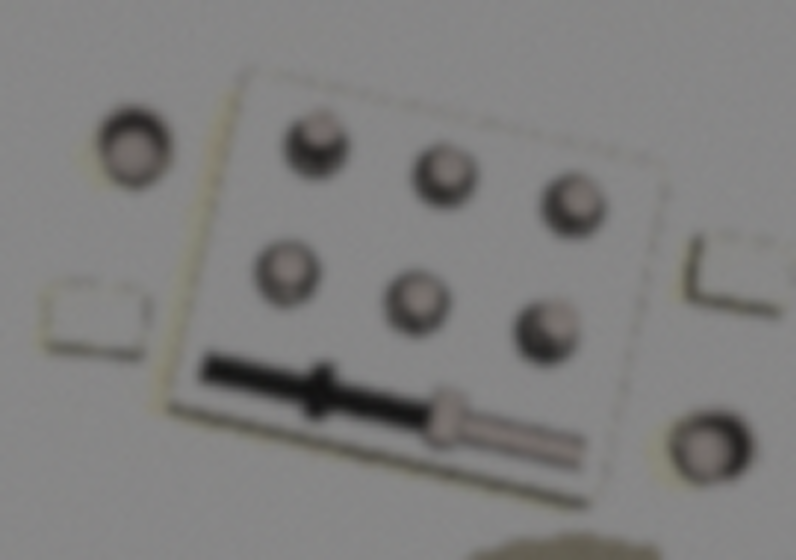

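Two drivers stand tall: the front-right one, at (258,290) in the scene crop, and the back-left one, at (520,250). The front-right one shows a raised collar. I'll fit the stand and triangulate each top to check.

```bash
cat >geo.py <<'E'
import numpy as np,pickle,cv2
C={n:pickle.load(open(f"{n}0.pkl","rb")) for n in("scene","top")}
def proj(n,P):
    c=C[n];P=np.atleast_2d(P).astype(float);Ti=np.linalg.inv(c["T"])
    return cv2.projectPoints(P.reshape(-1,1,3),cv2.Rodrigues(Ti[:3,:3])[0],Ti[:3,3],c["intrinsics"],np.array([c["k1"],0,0,0,0]))[0][:,0]
def ray(n,uv):
    c=C[n];s=cv2.undistortPoints(np.array(uv,float).reshape(-1,1,2),c["intrinsics"],np.array([c["k1"],0,0,0,0]))[:,0]
    d=np.c_[s,np.ones(len(s))]@c["T"][:3,:3].T
    return c["T"][:3,3],d
def tri(us,ut):
    o1,d1=ray("scene",us);o2,d2=ray("top",ut);out=[]
    for a,b in zip(d1,d2):
        k=np.linalg.lstsq(np.c_[a,-b],o2-o1,rcond=None)[0]
        p=o1+k[0]*a;q=o2+k[1]*b;out.append(np.r_[(p+q)/2,np.linalg.norm(p-q)])
    return np.array(out)
def full(n,uv):
    s,o={"scene":(5.7,(180,180)),"top":(5.9,(225,125))}[n]
    return (np.array(uv,float)+.5)/s-.5+np.array(o)
def S(pose,p):
    x,y,t=pose;p=np.atleast_2d(p).astype(float);c,s=np.cos(t),np.sin(t)
    return np.c_[x+c*p[:,0]-s*p[:,1],y+s*p[:,0]+c*p[:,1],p[:,2]]
E
cat >fit.py <<'E'
from geo import *
from scipy.optimize import least_squares
# order FR(y-60) FC FL, BR BC BL, tab ; top-face centres
seats=np.array([[-10,-60],[-10,0],[-10,60],[50,-60],[50,0],[50,60]])
us=full("scene",[(255,291),(354,249),(450,188),(326,402),(426,334),(521,250),(262,203)])
ut=full("top",[(560,318),(423,293),(291,266),(580,200),(450,167),(322,128),(444,417)])
T=tri(us,ut);np.set_printoptions(precision=1,suppress=True);print(T)
# fit on seated shorts idx 1..4 & corners
f=[1,2,3,4]
cs=full("scene",[(125,290),(298,517),(614,298),(430,90)]);ct=full("top",[(592,500),(665,172),(243,68),(168,400)])
cor=[[-80,-100,40],[80,-100,40],[80,100,40],[-80,100,40]]
def res(q):
    P=S(q,np.c_[seats[f],[62]*4]);K=S(q,cor)
    return np.r_[(proj("scene",P)-us[f]).ravel(),(proj("top",P)-ut[f]).ravel(),(proj("scene",K)-cs).ravel()*.5,(proj("top",K)-ct).ravel()*.5]
r=least_squares(res,[450,-50,0],x_scale=[10,10,.1],loss="soft_l1");print(r.x[:2],np.round(r.x[2],4));print(res(r.x).reshape(-1,2))
q=r.x;d=T[:,:2]-q[:2];c,s=np.cos(q[2]),np.sin(q[2])
print("stand frame",np.c_[d@[c,s],d@[-s,c],T[:,2]])
np.save("pose.npy",q)
for n in C:
    im=C[n]["color"];s_,o={"scene":(5.7,(180,180)),"top":(5.9,(225,125))}[n]
    w,h={"scene":(130,105),"top":(135,95)}[n]
    im=cv2.resize(im[o[1]:o[1]+h,o[0]:o[0]+w],None,fx=s_,fy=s_,interpolation=cv2.INTER_CUBIC)
    im=cv2.convertScaleAbs(im,alpha=1.6 if n=="top" else 1.1)
    def circ(p,rad,z,col):
        a=np.linspace(0,2*np.pi,40);P=S(q,np.c_[p[0]+rad*np.cos(a),p[1]+rad*np.sin(a),0*a+z])
        uv=((proj(n,P)-o+.5)*s_-.5).astype(int);cv2.polylines(im,[uv],True,col,1)
    for p in seats: circ(p,11.5,40,(0,0,255));circ(p,9,62,(0,200,0))
    circ(seats[0],9,80,(255,0,0));circ(seats[5],9,80,(255,0,0))
    uv=((proj(n,S(q,cor))-o+.5)*s_-.5).astype(int);cv2.polylines(im,[uv],True,(255,0,255),1)
    cv2.imwrite(f"pics/ov_{n}.png",im)
E
python3 fit.py
```

```text
[[ 486.  -160.7   82.2    0.6]
 [ 499.5 -103.3   62.5    0.9]
 [ 512.   -44.2   61.1    0.5]
 [ 543.5 -174.    58.9    0.4]
 [ 557.3 -115.7   61.4    0.2]
 [ 569.5  -57.5   81.2    1.3]
 [ 444.7 -112.6   59.     0.7]]
[ 508.8 -104.9] -0.2222
[[ 0.2 -0.2]
 [ 0.  -0.1]
 [ 0.  -0.2]
 [ 0.1  0. ]
 [-0.1  0.3]
 [-0.1 -0.3]
 [ 0.3 -0.6]
 [ 0.2 -0.1]
 [-0.8 -1.3]
 [-0.3 -0.3]
 [ 0.4 -0.5]
 [ 0.  -0.6]
 [ 0.8  0.3]
 [ 0.7 -0.7]
 [ 0.3 -0.2]
 [-0.1  0.2]]
stand frame [[-10.  -59.5  82.2]
 [ -9.4  -0.5  62.5]
 [-10.3  59.9  61.1]
 [ 49.1 -59.8  58.9]
 [ 49.6   0.2  61.4]
 [ 48.7  59.6  81.2]
 [-60.9 -21.6  59. ]]
```

View pics/ov_scene.png

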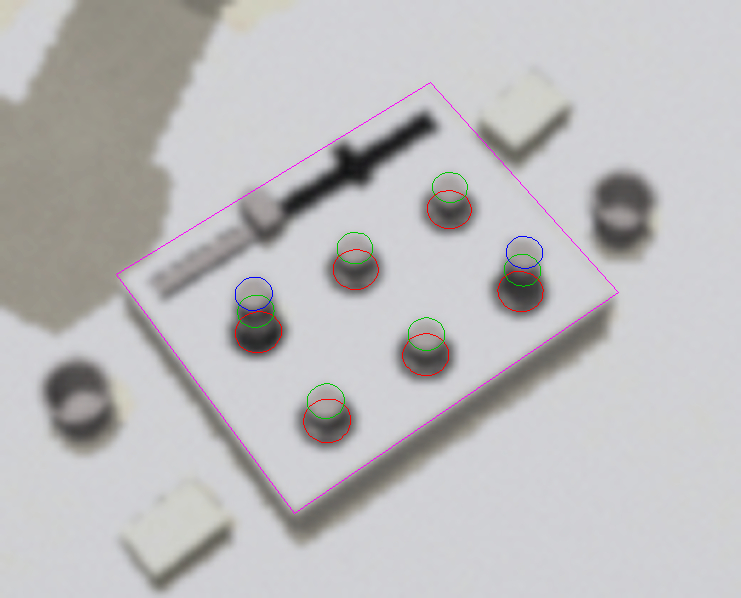

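View pics/ov_top.png

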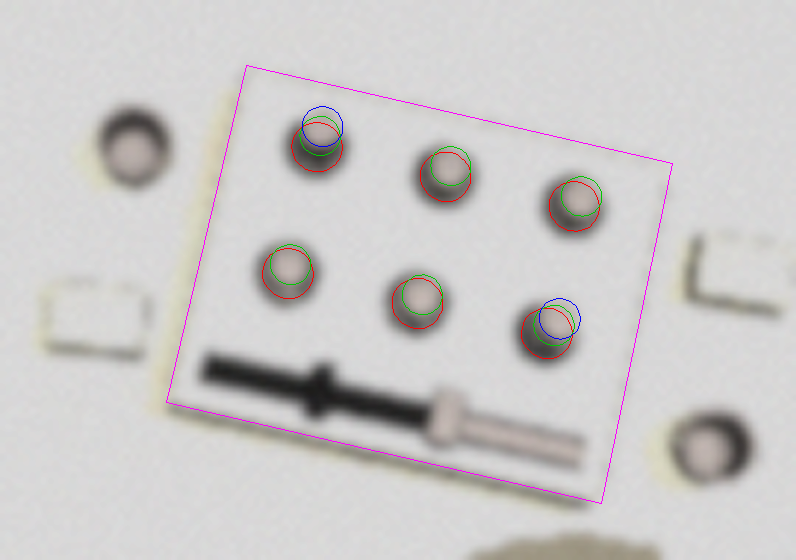

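```bash
python3 - <<'E'
import cv2,numpy as np
a=cv2.imread("pics/scene0.png")
p=[cv2.resize(a[y:y+24,x:x+20],None,fx=18,fy=18,interpolation=cv2.INTER_CUBIC) for x,y in((215,222),(261,214))]
cv2.imwrite("pics/two.png",cv2.convertScaleAbs(np.hstack(p),alpha=1.2))
E
```

```text
(no output)
```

View pics/two.png

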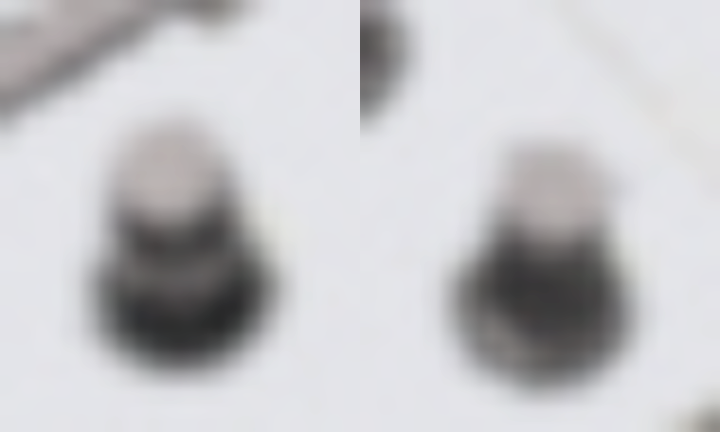

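The fit is good: seats land within 1 mm and the short tops measure about 61 mm. Front-right (top at 82 mm) and back-left (81 mm) are the candidates. I'll overlay the collar under both hypotheses before touching anything.

```bash
python3 - <<'E'
from geo import *
q=np.load("pose.npy");rows=[]
for n in("scene","top"):
  r=[]
  for seat in((-10,-60),(50,60),(-10,0)):
    c=proj(n,S(q,[[*seat,55]]))[0].astype(int);o=c-[10,11];im=cv2.resize(C[n]["color"][o[1]:o[1]+22,o[0]:o[0]+20],None,fx=13,fy=13,interpolation=cv2.INTER_CUBIC)
    im=cv2.convertScaleAbs(im,alpha=1.2 if n=="scene" else 1.9)
    r.append(im)
  r2=np.hstack(r)
  rows.append(r2)
  for k,(seat,H) in enumerate((((-10,-60),82),((50,60),80),((-10,0),62))):
    c=proj(n,S(q,[[*seat,55]]))[0].astype(int);o=c-[10,11]
    def circ(rad,z,col):
        a=np.linspace(0,2*np.pi,40);P=S(q,np.c_[seat[0]+rad*np.cos(a),seat[1]+rad*np.sin(a),0*a+z])
        uv=((proj(n,P)-o+.5)*13-.5).astype(int)+[k*260,0];cv2.polylines(r2,[uv],True,col,1)
    circ(11.5,44,(0,0,255));circ(9,H,(0,200,0))
    if k<2: circ(11.5,64,(255,0,0))
cv2.imwrite("pics/hyp.png",np.vstack(rows))
E
```

```text
(no output)
```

View pics/hyp.png

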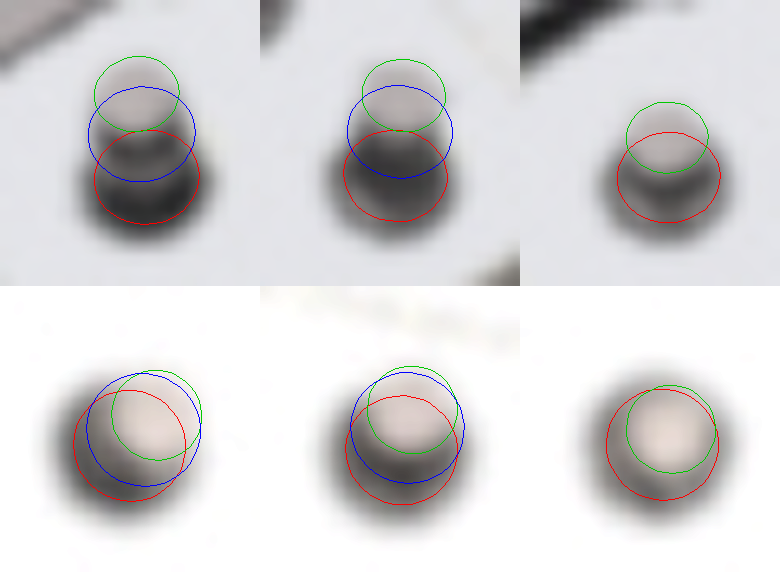

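In the front-right panels the lighter collar band sits at the raised (blue) ring. In the back-left panels it sits at the base, as on a seated short. So the unseated driver is front-right, with its top at about 82 mm, and the back-left one is the long driver. Next I close the fingers and move above it.

```bash
python3 - <<'E'
from station import env, jaws, kinematics, viewer
from geo import *
q=np.load("pose.npy")
print(env.sense()["ee_rot"])
jaws.close(20)
c,s=np.cos(q[2]),np.sin(q[2])
best=None
for sg in(1,-1):
    ty=sg*np.array([c,s,0]);tz=np.array([0,0,-1.]);R=np.c_[np.cross(ty,tz),ty,tz]
    j=kinematics.solve_ik(S(q,[[-10,-60,160]])[0],R)
    print(sg,j)
    if j is not None:
        d=np.abs(np.array(j)-env.sense()["joints"]).max()
        if best is None or d<best[0]: best=(d,R)
R=best[1];np.save("R.npy",R)
env.move_ptp(S(q,[[-10,-60,160]])[0],R)
env.move_linear(S(q,[[-10,-60,95]])[0],v=60)
x=env.sense();print(x["time_s"],x["eef_pos"],x["force"],x["finger_gap"])
for n in C: 
    im=viewer.capture(n)["color"]; cv2.imwrite(f"pics/{n}1.png",im)
a=cv2.imread("pics/scene1.png")[130:300,160:330];b=cv2.imread("pics/top1.png")[110:230,220:370]
cv2.imwrite("pics/v1.png",np.hstack([cv2.resize(a,(400,400),interpolation=2),cv2.resize(b,(400,320),interpolation=2)[:,:]  if 0 else cv2.copyMakeBorder(cv2.resize(b,(400,320),interpolation=2),0,80,0,0,cv2.BORDER_CONSTANT)]))
E
```

```text
[[ 9.15197931e-01  4.03004582e-01 -2.33917915e-04]
 [ 4.03004544e-01 -9.15197115e-01  1.25594159e-03]
 [ 2.92069212e-04 -1.24370512e-03 -9.99999184e-01]]
1 [-3.16270830e+01  2.18363827e+01  8.70801168e+01 -2.54444375e-14
  7.10835005e+01 -1.88935532e+01]
-1 [-3.16270830e+01  2.18363827e+01  8.70801168e+01 -2.54444375e-14
  7.10835005e+01  1.61106447e+02]
3.7083 [ 486.04859216 -161.31693085   95.34263197] [ 0.52317044  0.41158097 -0.09390493] -0.36314000377073813
```

View pics/v1.png

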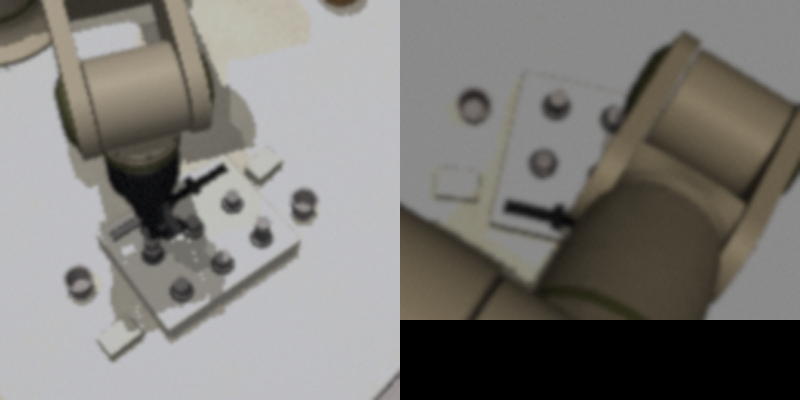

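The scene view shows the fingertips just above the front-right driver, at about (155,238) in this crop. I'll zoom in before pressing.

```bash
python3 - <<'E'
from geo import *
im=cv2.imread("pics/scene1.png");o=(200,200);s=10
a=cv2.convertScaleAbs(cv2.resize(im[o[1]:o[1]+55,o[0]:o[0]+70],None,fx=s,fy=s,interpolation=2),alpha=1.6)
q=np.load("pose.npy")
for r,z,col in((9,82,(0,255,0)),(11,95,(255,0,0)),(1,95,(255,0,255))):
    t=np.linspace(0,6.28,40);uv=((proj("scene",S(q,np.c_[-10+r*np.cos(t),-60+r*np.sin(t),0*t+z]))-o+.5)*s-.5).astype(int);cv2.polylines(a,[uv],True,col,1)
cv2.imwrite("pics/z1.png",a)
E
```

```text
(no output)
```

View pics/z1.png

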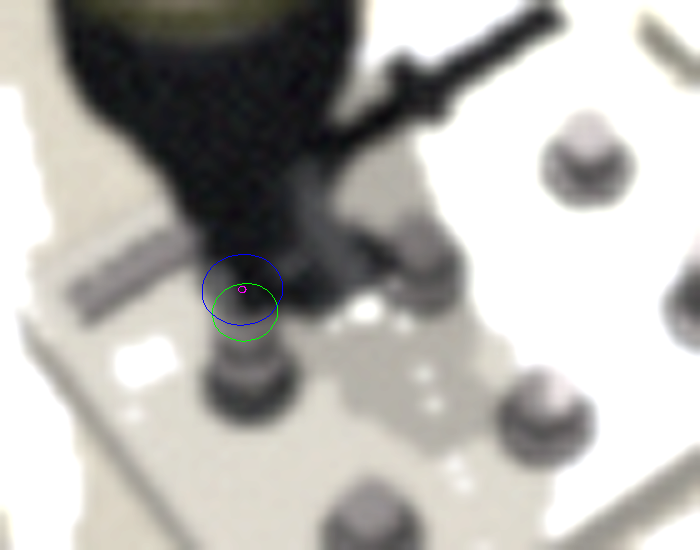

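The tips are over the head, so I press slowly with a guard.

```bash
python3 - <<'E'
from station import env
from geo import *
q=np.load("pose.npy")
def show(*a):
    x=env.sense();print(*a,round(x["time_s"],2),np.round(x["eef_pos"],1),np.round(x["force"],1))
show()
for z in (85,80,74):
    show(env.move_linear(S(q,[[-10,-60,z]])[0],v=12,guard=12))
show("end",env.move_linear(S(q,[[-10,-60,58]])[0],v=8,guard=12))
env.hold(0.3);show()
E
```

```text
3.81 [ 486.  -161.3   95.3] [-0.8  0.4  1. ]
False 4.79 [ 485.9 -161.2   85.1] [0.7 0.5 0.6]
False 5.36 [ 485.8 -161.2   79.9] [-0.3 -0.6  0.8]
False 6.01 [ 485.9 -161.3   73.8] [ 0.1 -0.7  0.2]
end True 7.41 [ 485.9 -161.3   62. ] [-1.2  1.2  5.9]
7.71 [ 485.9 -161.3   62. ] [-1.   1.2  5.5]
```

The driver stopped hard at z = 62.0, exactly the fully-home height. I'll retreat and check it in a picture.

```bash
python3 - <<'E'
from station import env,viewer
from geo import *
q=np.load("pose.npy")
env.move_linear(S(q,[[-10,-60,100]])[0],v=80)
env.move_linear(S(q,[[-60,-58,100]])[0],v=100)
im=viewer.capture("scene")["color"]
cv2.imwrite("pics/scene2.png",im);o=(200,200);s=10
a=cv2.convertScaleAbs(cv2.resize(im[o[1]:o[1]+55,o[0]:o[0]+70],None,fx=s,fy=s,interpolation=2),alpha=1.5)
for z,col in((62,(0,255,0)),(82,(255,0,0))):
    t=np.linspace(0,6.28,40);uv=((proj("scene",S(q,np.c_[-10+9*np.cos(t),-60+9*np.sin(t),0*t+z]))-o+.5)*s-.5).astype(int);cv2.polylines(a,[uv],True,col,1)
cv2.imwrite("pics/z2.png",a)
x=env.sense();print(x["time_s"],x["eef_pos"],x["force"])
E
```

```text
9.0333 [ 438.11028435 -148.56495457  100.01327637] [-0.12494679 -0.69901341 -0.20763321]
```

View pics/z2.png

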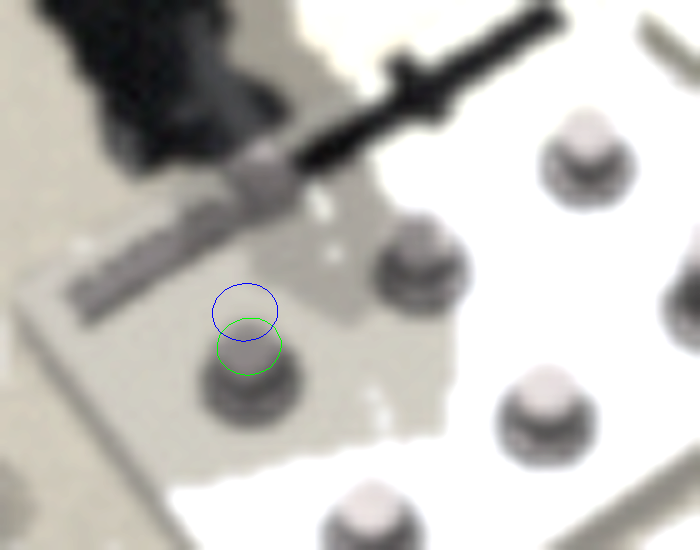

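The driver's top now sits at the 62 mm (green) ring and looks the same as its seated neighbours. Next I lower the fingertips beside the tab and push it.

```bash
python3 - <<'E'
from station import env
from geo import *
q=np.load("pose.npy")
def show(*a):
    x=env.sense();d=x["eef_pos"][:2]-q[:2];c,s=np.cos(q[2]),np.sin(q[2])
    print(*a,round(x["time_s"],2),"stand",np.round([d@[c,s],d@[-s,c],x["eef_pos"][2]],1),np.round(x["force"],1))
g=env.move_linear(S(q,[[-60,-58,49]])[0],v=40,guard=8);show(g)
if not g:
    g=env.move_linear(S(q,[[-60,-18,49]])[0],v=25,guard=10);show(g)
    if not g:
        g=env.move_linear(S(q,[[-60,12,49]])[0],v=12,guard=12);env.hold(.3);show(g)
E
```

```text
False 10.46 stand [-59.9 -58.   49.2] [-0.1  0.1 -0.2]
False 12.21 stand [-60. -18.  49.] [ 0.8 -0.5 -1.6]
True 14.12 stand [-60.    1.8  48.8] [-1.1 -2.8  2.2]
```

It stopped at stand y = +1.8, against about +4 expected. I'll push a little further to confirm the hard stop, then retreat and look.

```bash
python3 - <<'E'
from station import env,viewer
from geo import *
q=np.load("pose.npy")
def show(*a):
    x=env.sense();d=x["eef_pos"][:2]-q[:2];c,s=np.cos(q[2]),np.sin(q[2])
    print(*a,round(x["time_s"],2),"stand",np.round([d@[c,s],d@[-s,c],x["eef_pos"][2]],1),np.round(x["force"],1))
g=env.move_linear(S(q,[[-60,12,49]])[0],v=10,guard=18);show(g);env.hold(.3);show()
env.move_linear(S(q,[[-60,-8,49]])[0],v=60);env.move_linear(S(q,[[-60,-8,140]])[0],v=120)
env.move_ptp([330,-330,230],np.load("R.npy"));show()
for n in C:
    c=viewer.capture(n);cv2.imwrite(f"pics/{n}3.png",c["color"])
    o,(w,h),s={"scene":((180,180),(130,105),5.7),"top":((225,125),(135,95),5.9)}[n]
    cv2.imwrite(f"pics/{n}3c.png",cv2.convertScaleAbs(cv2.resize(c["color"][o[1]:o[1]+h,o[0]:o[0]+w],None,fx=s,fy=s,interpolation=2),alpha=1.15 if n=="scene" else 1.7))
E
```

```text
True 14.56 stand [-59.9   1.8  48.8] [-2.1 -4.1  1.7]
14.86 stand [-59.9   1.8  48.8] [-2.4 -3.5  2.6]
17.15 stand [-124.7 -258.1  229.4] [-0.2  0.   0.7]
```

View pics/scene3c.png

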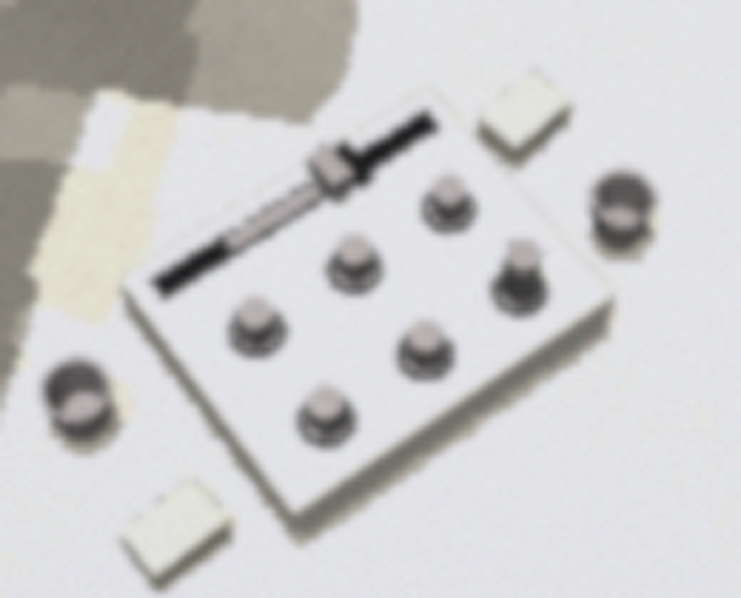

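View pics/top3c.png

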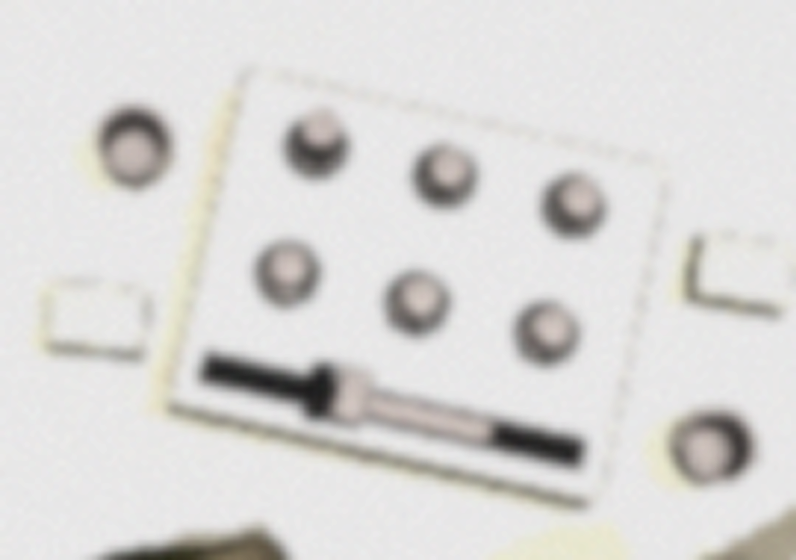

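View pics/scene3.png

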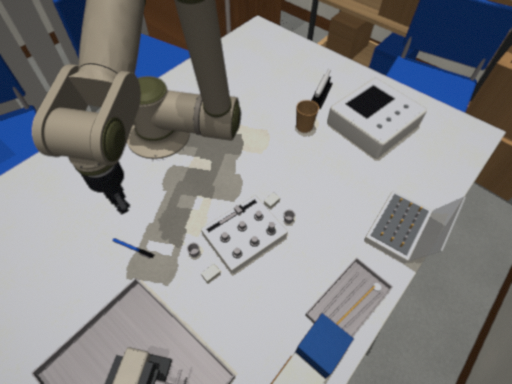

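The tab sits against the black stop, at (345,165) in the scene crop and (350,395) in the top crop. All the drivers are seated, and the cups, cartons and pen haven't moved. I'll measure the tab's travel once, then hand in.

```bash
python3 - <<'E'
from station import env
from geo import *
q=np.load("pose.npy")
p=tri(full("scene",[(331,162),(257,312)]),full("top",[(352,392),(553,324)]))
c,s=np.cos(q[2]),np.sin(q[2])
for r in p:
    d=r[:2]-q[:2];print(np.round([d@[c,s],d@[-s,c],r[2],r[3]],1))
if p[0][2]<66: env.finish_job()
E
```

```text
[-59.5  20.6  60.4   0.7]
[ -9.5 -59.6  61.6   0.2]
the job is handed in; nothing more can be done
```

The unseated driver is pressed home and the lock tab is pushed over to its end stop. I handed the job in after about 17 s of the 48 s allowed.

- **Finding the driver:** The unseated one was front-right, with its top measured at about 82 mm. Back-left was equally tall (81 mm), but its collar sat at the block, so that was the long driver.
- **Pressing it:** I pressed straight down with closed fingertips under a 12 N guard. It stopped hard at z = 62.0 mm. The final two-view measurement put its top at 61.6 mm, against 62 mm when fully home.
- **Pushing the lock:** I pushed the tab until it stopped hard, and a second, firmer push under an 18 N guard did not move it. The pictures show it against the black stop, centred at y = 20.6 mm against an expected 22 mm. That is within measuring error and the 4 mm allowed.
- **What disagreed:**
  - The fingers met the lock's end stop about 2 mm earlier than I calculated. I put that down to calibration or fingertip width.
  - The tool force read under 1 N when I paused partway down the press, not the roughly 3 N of friction I expected.
- **Everything else:** The last pictures show the other five drivers seated and the cups, cartons and pen where they were. The arm was well clear of everything at hand-in.

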